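Lock a filler tap into the drinking-water manifold

TASK

Lift the spare filler tap out of the wooden stand and push its stem down into the open outlet of the water manifold, spout pointing the same way as on the tap already fitted there, past the gripping teeth until it is fully home, pressed firmly down on the seat for a moment. Then, before letting go, tug it straight up with about 12 N for half a second to prove that it is locked, and leave it standing in the outlet. Be gentle with the outlets (the teeth bend above about 20 N, pushing or pulling) and leave everything else on the table where it is.

Things in the scene. Friction and masses are not known exactly. Their poses are not given: they have to be found in the camera images.
- tap_grip (a point): Centre of the grey body of the spare filler tap, standing loose in a hole of the stand. z up the stem, spout to -x. Body 26 (x) x 24 (y) x 44 mm (z), centred here; grasp it across y from above. Steel button 6 mm high on top. Spout, 12 mm thick, leaves the -x face 8 mm above this point. A 30 mm round flange under the body (underside 26 mm below this point) rests on the stand. About 0.2 kg.
- tap_tip (a point): Lower tip of the spare tap's steel stem, on its axis, 84 mm below tap_grip, same axes. The stem is 16 mm in diameter and 58 mm long up to the flange; its lowest 8 mm taper to 8 mm diameter, and 13 to 22 mm above the tip runs a 10 mm groove into which the outlet's teeth snap.
- tap_spout (a point): End of the spare tap's spout: 50 mm to -x of the stem axis, 76 mm above the stem tip. Same axes.
- outlet: The open push-fit outlet on the manifold; the other outlet, 130 mm away, already has a tap (which is at which end varies). Origin on its axis at its underside, 40 mm above the table; z up; spouts must point to its -x. Round black fitting, 38 mm in diameter, 29 mm grey collar on top, upright 18 mm bore. Inside are three sprung teeth and, below them, a sprung rubber seat. Fixed.
- outlet_mouth (a point): Centre of the open outlet's mouth, 54 mm above outlet, same axes. Teeth and seat depth varies unseen: fully home, the stem tip is 38 to 50 mm below the mouth. The teeth are felt from 18 mm before home and resist with 3 to 10 N until the stem snaps past 4.5 mm before home. The seat springs over the last 2.5 mm, then stops hard. A locked tap lifts 4.5 mm from home, then the teeth stop it hard.
- seat (a joint): How far the rubber seat inside the open outlet is pressed down, in m: 0 free, 0.0025 fully down. Its spring takes 4 N per mm.
- outlet_fitted: The other outlet of the manifold with a tap already fitted, its spout pointing to its -x; that tap is 122 mm high from this origin. Fixed. Origin on its axis at its underside, axes parallel to outlet.
- manifold: The aluminium manifold that carries both outlets, 50 by 230 by 40 mm, its length along its y; outlets at y = +65 and -65 mm. Origin at the centre of its underside, on the table. Fixed.
- stand: Wooden stand, 70 (x) by 200 (y) by 70 mm high, with two 20 mm holes at y = +55 and -55 mm, 66 mm deep: one holds the spare tap, the other a blanking plug. Origin at the centre of its underside, on the table. Fixed.
- plug_mid (a point): Blanking plug standing in the other hole of the stand: a short round grey knob of 26 mm diameter with no spout. This point is in the knob's middle, 70 mm above its tip. To be left alone.
- cup: Paper cup, 76 mm in diameter, 85 mm high, standing upright in front of the manifold; origin at the centre of its underside. To be left alone.
- stopwatch: Black stopwatch, 56 mm disc 14 mm thick, lying on the table; origin at its underside. To be left alone.
- tape: Roll of tape lying flat, 90 mm in diameter, 24 mm high; origin at its underside. To be left alone.
- bottle: Blue bottle, 68 mm in diameter, 200 mm high, at the far right; origin at its underside. To be left alone.
- jar: Clear jar, 60 mm in diameter, 90 mm high, beyond the manifold; origin at its underside. To be left alone.
- pen: Black pen, 130 mm long and 10 mm thick, lying on the table beyond the stand; origin at its underside. To be left alone.
Things that resemble listed ones, but are neither listed nor needed, are in the scene too. What is shaped like the part that bears tap_grip but pink is not meant.

How it is judged:
By the outcome, as a careful person would: the job done as asked, in the order asked, and still so for the second after the job is handed in, with the robot touching nothing.
It also fails if it takes over 72 s, if anything falls off the work surface, if the arm or the gripper's body presses on something with over 40 N, if the wrist force passes 120 N, or if a joint passes its speed limit or range.

ROBOT

A 7-joint arm with a two-finger parallel gripper is mounted at the origin on the work surface. World frame = base frame: x ahead of the robot, y to its left, z up, the work surface at z = 0. Lengths are in m, angles in rad, forces in N, time in s.
With the tool pointing down it reaches from about 0.4 to 0.875 m from the base axis. Payload 19.3 kg.
Tool frame: the origin (TCP) lies at the centre of the arm's flange, where the gripper is bolted on; the fingertips stand 173 mm ahead of it and the grasp point (between the pads) lies 155 mm ahead of it; z points along the fingers, y is the line along which they close (so a half turn about z gives the same grasp; the last joint's range is limited). The gripper opens to 85 mm and grips with 20 to 120 N. Pads are 22 mm wide; open, the fingers measure 114 mm over their backs; the gripper's body (76 mm by 85 mm) begins 54 mm behind the grasp point. The pads swing forward as they close: fully open they stand 13 mm farther back than shut.
Start: joints at [-1.353, 0.521, -0.036, 1.599, 0.021, 1.021, -0.113], TCP at [0.177, 0.599, 0.405] pointing down, gripper open.
Joint ranges: [-2.91, 2.91], [-0.3, 2.13], [-1.5, 1.42], [0.17, 2.43], [-1.26, 4.41], [0.16, 1.93], [-2.52, 2.52]. Speed limits (rad/s): [1.89, 1.89, 2.39, 2.39, 3.01, 3.01, 3.01].

INTERFACE

Orientations are given as [roll, pitch, yaw] about the fixed x, y, z axes, in that order (R = Rz(yaw) Ry(pitch) Rx(roll)).
In Python, from workcell import bot, imaging, job gives the robot as it stands.
- The arm moves only by the tool carry_out, never from a script. Its argument "targets" is a list of rows, each a list of 3 entries, a list of its own where there are three numbers: the shift along the tool's x, y, z in units of 0.25 m (1.0 is 0.25 m), then the turn, a rotation vector about the tool's x, y, z in units of 180 degrees (1.0 is 180 degrees), then the opening, from 0 (shut) to 1 (fully open). In form: [[[tx, ty, tz], [wx, wy, wz], jaw], ...]. A call has 1 to 8 rows; each row shifts and turns the commanded pose from where the row before left it, along the tool's axes as they then stand; what a row does not reach is not made up. A row lasts 1/8 s, in which the tool goes at most 62.5 mm and 10.7 degrees, less where a joint would pass 70% of its speed; a pose out of reach is approached as far as the arm can. A call with a number of a shift or a turn outside -1 to 1 is refused whole. A call with a gripper value outside its range is refused whole. The fingers move at their own pace and stop on an object; "force" is the grip in N (left out, the last holds). Time passes only in rows, so rows that do not move let the fingers close. It gives the time, the measured TCP pose, the force and the opening at its end, in the units of the state.
- bot.observe(): the state, without advancing time (a new reading comes with each control period).
- imaging.grab_frame(name): name is "scene" or "side" or "wrist"; returns a dict with "pixels" (400x640x3 uint8, red, green, blue), "mtx" (3x3 intrinsics, pixels), "cam_to_world" (4x4, takes a point from camera to world coordinates); the wrist camera has in their place "mount" (4x4, takes a point from camera to tool coordinates, whose origin is the TCP and whose axes are the flange's). Camera axes: x right, y down, z forward; pixel columns grow to the right and rows downward; lengths in m; the calibration is good to about 2 mm. A picture is of the moment at which its call begins: read the wrist's pose just before it. There is no depth.
- job.job_done(): hands the job in, once; it reports no verdict.
The state is a dict: "clock": time; "qpos": joint angles; "qd": joint speeds; "joint_efforts": joint torques, N m; "position": TCP position; "tool_rot": TCP orientation; "force": force on the tool from outside, world axes, zero at the start; "moment": the same for the moment, N m; "grip_width": finger opening in m.
Only numpy, scipy, OpenCV 4.12 (cv2) and the standard library are available. Lean on these libraries where they do the work, as an engineer would, in place of code of your own. Each camera call takes 0.05 s, during which the arm holds its last target. There are 200 camera calls.

## Working session

There is one attempt and no reset: what is moved stays moved. The work goes in short steps, Python scripts to look and compute and a tool call to move; the robot and the scene stay as the last step left them, time stands still between calls to the robot, and variables do not carry over. Pictures are saved under pics/ and viewed, on a budget of 10 in all, crops included, one or two more only if the job needs it, and the job is handed in when it is done.

Besides the shell and the picture viewer there is one more tool, called after "Request:" as name(argument=value, ...), one argument or row to a line, values as JSON. carry_out: Moves the arm, as the interface text tells. Its arguments: {"type":"object","properties":{"targets":{"type":"array"},"force":{"type":"number"}},"required":["targets"]}

```bash
mkdir -p pics; python3 - <<'E'
from workcell import bot, imaging, job
import cv2,pickle
s=bot.observe(); print(s)
d={}
for n in("scene","side"):
    f=imaging.grab_frame(n); d[n]=f; cv2.imwrite(f"pics/{n}0.png",f["pixels"][:,:,::-1]); print(n,f["mtx"],f["cam_to_world"])
pickle.dump(d,open("f0.pkl","wb"))
E
```

```text
{'clock': 0.0, 'qpos': array([-1.35317675,  0.52200309, -0.03637988,  1.59998183,  0.02118272,
        1.02110606, -0.11280901]), 'qd': array([ 0.00088296,  0.00076974,  0.00179611,  0.00115656,  0.0006819 ,
       -0.0021976 ,  0.00022751]), 'joint_efforts': array([-3.89998086e-04, -9.27122855e+01,  1.97960213e+00, -3.69936454e+01,
        1.78050151e-02,  8.21966794e-03,  2.20533155e-05]), 'position': array([0.17736956, 0.59916196, 0.40414121]), 'tool_rot': array([-3.14047865e+00,  3.85469326e-05,  2.85379011e+00]), 'force': array([-0.43358086,  0.73102086,  0.55813366]), 'moment': array([0.03879421, 0.01268166, 0.01726831]), 'grip_width': 0.08564000770535111}
scene [[371.46824555   0.         316.00465233]
 [  0.         371.46824555 207.42063485]
 [  0.           0.           1.        ]] [[ 0.59156873  0.49286213 -0.63807003  1.17797805]
 [ 0.80605458 -0.37916164  0.45443643 -0.47312294]
 [-0.01795717 -0.78314965 -0.62157394  0.67280092]
 [ 0.          0.          0.          1.        ]]
side [[361.03441517   0.         321.23550893]
 [  0.         361.03441517 195.51340345]
 [  0.           0.           1.        ]] [[ 0.76354974 -0.42518517  0.48601375  0.19626159]
 [-0.64568082 -0.49175876  0.58418285 -0.45179918]
 [-0.00938437 -0.75986242 -0.65001618  0.5815076 ]
 [ 0.          0.          0.          1.        ]]
```

View pics/scene0.png

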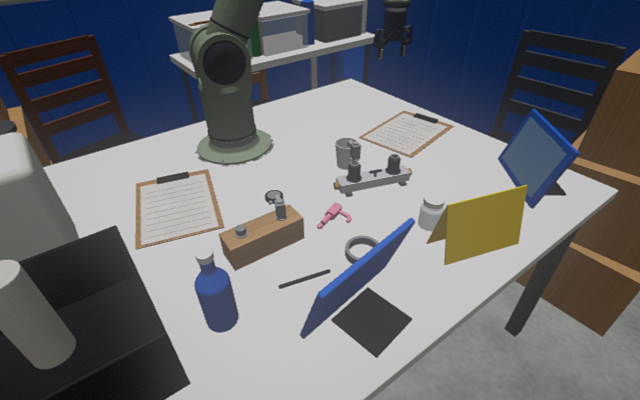

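View pics/side0.png

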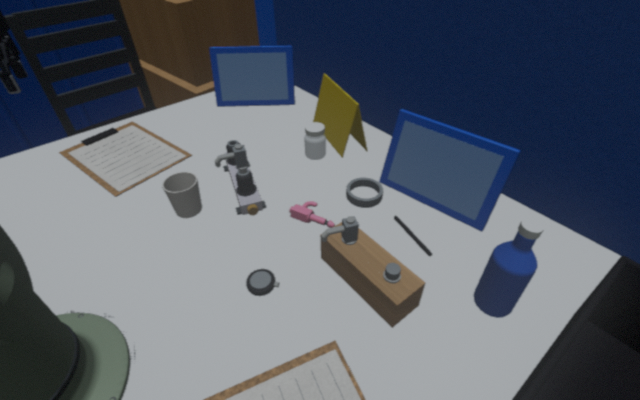

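Scene: stand with the grey spare tap (280,208) and knob plug (241,231). Pink lookalike tap lies on the table at (333,215) and is not meant. Manifold open outlet at (354,170), fitted tap at (394,162). Side view: spare tap (348,230), plug (392,271), pink (310,214), open outlet (245,182), fitted tap (235,155). The grey tap standing in the wooden stand fits the description. I'll confirm it in enlarged crops.

```bash
python3 - <<'E'
import cv2,pickle,numpy as np
d=pickle.load(open("f0.pkl","rb"))
def c(n,x,y,w=100,h=75): return cv2.resize(d[n]["pixels"][y:y+h,x:x+w,::-1],(400,300),interpolation=cv2.INTER_CUBIC)
a=np.vstack([np.hstack([c("scene",215,185),c("scene",325,130)]),np.hstack([c("side",312,210),c("side",195,135)])])
cv2.imwrite("pics/crop1.png",a)
E
```

```text
(no output)
```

View pics/crop1.png

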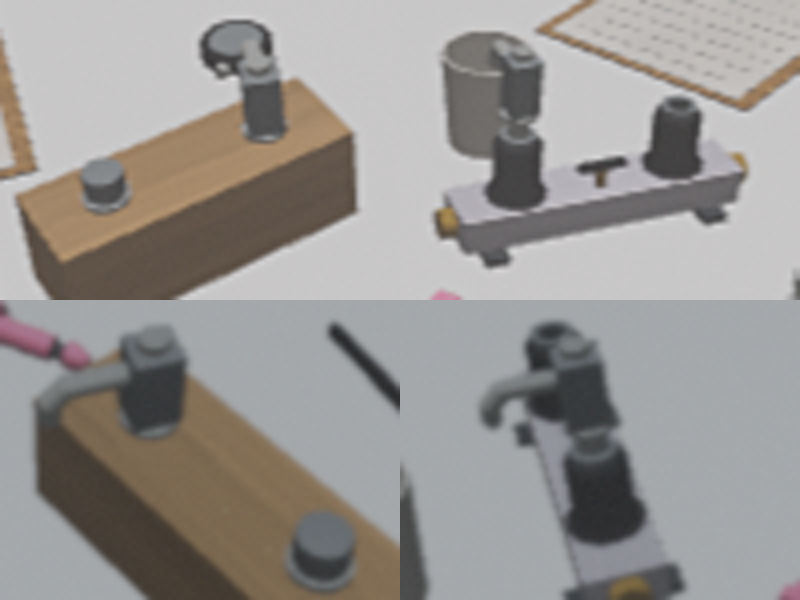

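```bash
cat > geo.py <<'E'
import numpy as np,pickle
d=pickle.load(open("f0.pkl","rb"))
def plane(n,uv,z):
    K,T=d[n]["mtx"],d[n]["cam_to_world"]; r=T[:3,:3]@np.linalg.solve(K,[*uv,1]); o=T[:3,3]
    return (o+r*(z-o[2])/r[2])
def tri(a,b):
    A=[];B=[]
    for n,uv in(("scene",a),("side",b)):
        K,T=d[n]["mtx"],d[n]["cam_to_world"]; r=T[:3,:3]@np.linalg.solve(K,[*uv,1]); r/=np.linalg.norm(r)
        P=np.eye(3)-np.outer(r,r); A.append(P);B.append(P@T[:3,3])
    return np.linalg.lstsq(np.vstack(A),np.hstack(B),rcond=None)[0]
E
python3 - <<'E'
from geo import *
np.set_printoptions(precision=4,suppress=True)
def S(x,y,ox,oy,X=0,Y=0): return (ox+(x-X)/4,oy+(y-Y)/4)
A=lambda x,y:S(x,y,215,185); B=lambda x,y:S(x,y,325,130,400); C=lambda x,y:S(x,y,312,210,0,300); D=lambda x,y:S(x,y,195,135,400,300)
for nm,a,b,z in [("spare button",A(258,60),C(155,337),.124),("spare flange",A(264,131),C(151,424),.072),("mouth",B(680,101),D(552,330),.094),("fit button",B(523,50),D(575,343),.162),("plug top",A(104,167),C(324,526),.09)]:
    print(nm,"tri",tri(a,b),"planes",plane("scene",a,z)[:2],plane("side",b,z)[:2])
print("stand top corners",[plane("scene",A(*p),.07)[:2] for p in((353,132),(62,263),(18,198),(298,80))])
print("manifold corners",[plane("scene",B(*p),.04)[:2] for p in((462,212),(445,190),(742,172),(722,143))])
print("spout end",plane("side",C(48,415),.088)[:2])
print("fit spout side",plane("side",D(492,415),.126)[:2])
E
```

```text
spare button tri [ 0.5364 -0.1255  0.1237] planes [ 0.5366 -0.1254] [ 0.5361 -0.126 ]
spare flange tri [ 0.5361 -0.1263  0.0669] planes [ 0.5412 -0.1286] [ 0.5326 -0.1302]
mouth tri [0.5254 0.2889 0.0941] planes [0.525  0.2895] [0.5253 0.2885]
fit button tri [0.4825 0.1659 0.1612] planes [0.4842 0.164 ] [0.4822 0.1657]
plug top tri [ 0.5339 -0.2334  0.0932] planes [ 0.5304 -0.2325] [ 0.5362 -0.2315]
stand top corners [array([ 0.5742, -0.0833]), array([ 0.5684, -0.282 ]), array([ 0.502 , -0.2787]), array([ 0.5083, -0.0818])]
manifold corners [array([0.4785, 0.1167]), array([0.4478, 0.1251]), array([0.5684, 0.3209]), array([0.5301, 0.3398])]
spout end [ 0.4899 -0.1053]
fit spout side [0.4357 0.1854]
```

The enlarged crop corrects my first reading. Tap A (crop 258,60 and 155,337) is the grey spare tap, with body, button and spout, in the stand. The round knob (104,167) is the plug.

On the manifold, the near outlet carries the fitted tap (523,50). The far one, with its mouth at (680,101) and (552,330), is open. Triangulated heights of 0.124, 0.094 and 0.161 and a 130.3 mm outlet spacing agree with the description. Next I'll move over the open outlet and check with the wrist camera.

```bash
cat > go.py <<'E'
import numpy as np
from scipy.spatial.transform import Rotation as R
np.set_printoptions(precision=4,suppress=True)
def plan(s,pos,yawdeg):
    "tool-frame total shift (units) and turn (units) to a pose, tool straight down"
    r=R.from_euler("xyz",s["tool_rot"]); t=R.from_euler("xyz",[np.pi,0,np.radians(yawdeg)])
    print("at",s["position"],np.degrees(s["tool_rot"]),"shift",r.inv().apply(np.array(pos)-s["position"])/.25,"turn",(r.inv()*t).as_rotvec()/np.pi, "after-turn shift",t.inv().apply(np.array(pos)-s["position"])/.25)
E
python3 - <<'E'
from go import *; from workcell import bot
plan(bot.observe(),[.525,.289,.404],159.5)
E
```

```text
at [0.1774 0.5992 0.4042] [-179.94      0.0044  163.5117] shift [-1.6854 -0.7951  0.0016] turn [-0.0003  0.      0.0223] after-turn shift [-1.7369 -0.6752  0.0007]
```

Request:
carry_out(
  targets=[
    [[-0.21, -0.1, 0], [0, 0, 0.022], 1],
    [[-0.218, -0.082, 0], [0, 0, 0], 1],
    [[-0.218, -0.082, 0], [0, 0, 0], 1],
    [[-0.218, -0.082, 0], [0, 0, 0], 1],
    [[-0.218, -0.082, 0], [0, 0, 0], 1],
    [[-0.218, -0.082, 0], [0, 0, 0], 1],
    [[-0.218, -0.082, 0], [0, 0, 0], 1],
    [[-0.218, -0.082, 0], [0, 0, 0], 1],
  ],
)

```text
clock: 1.1
position: [0.5292, 0.2912, 0.4046]
tool_rot: [-3.141, -0.0, 2.785]
force: [-0.5, 0.2, -0.4]
grip_width: 0.0855
```

Request:
carry_out(
  targets=[
    [[0, 0, 0], [0, 0, 0], 1],
    [[0, 0, 0], [0, 0, 0], 1],
  ],
)

```text
clock: 1.35
position: [0.5277, 0.2928, 0.4044]
tool_rot: [-3.141, -0.001, 2.785]
force: [-0.7, 0.2, -0.7]
grip_width: 0.0853
```

```bash
python3 - <<'E'
from go import *; from workcell import bot,imaging
import cv2,pickle
s=bot.observe(); f=imaging.grab_frame("wrist"); f["s"]=s; pickle.dump(f,open("w1.pkl","wb"))
cv2.imwrite("pics/w1.png",f["pixels"][:,:,::-1]); print(f["mtx"],f["mount"],s["clock"],s["force"])
plan(s,[.536,-.126,.38],156.3)
Rt=R.from_euler("xyz",s["tool_rot"]).as_matrix()
def proj(p):
    pt=Rt.T@(np.array(p)-s["position"]); M=f["mount"]; c=M[:3,:3].T@(pt-M[:3,3]); q=f["mtx"]@c; return q[:2]/q[2]
print(proj([.525,.289,.094]),proj([.4825,.166,.162]))
E
```

```text
[[279.5137   0.     317.6704]
 [  0.     279.5137 194.1029]
 [  0.       0.       1.    ]] [[ 0.0005 -0.9474 -0.3201  0.0816]
 [ 1.      0.0005 -0.0001  0.0003]
 [ 0.0003 -0.3201  0.9474  0.0299]
 [ 0.      0.      0.      1.    ]] 1.35 [-0.6643  0.1722 -0.6713]
at [0.5277 0.2928 0.4044] [-179.981    -0.0427  159.544 ] shift [-0.6165 -1.5581  0.0975] turn [-0.0001 -0.0002  0.018 ] after-turn shift [-0.7036 -1.5207  0.0974]
[313.1433 181.2913] [152.4289 207.9134]
```

View pics/w1.png

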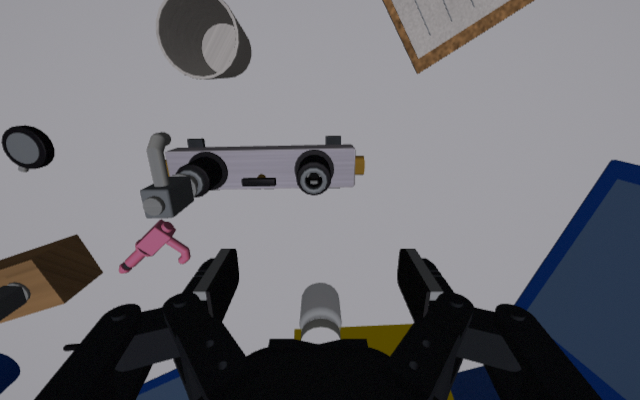

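The wrist view shows the open mouth at about (314,180) and the fitted tap's button at (153,206), with its spout going up in the image. Predictions were (313,181) and (152,208), so they agree to about 1–2 mm. Next is the spare tap.

Request:
carry_out(
  targets=[
    [[0, 0, 0], [0, 0, 0.018], 1],
    [[-0.1, -0.217, 0], [0, 0, 0], 1],
    [[-0.1, -0.217, 0], [0, 0, 0], 1],
    [[-0.1, -0.217, 0], [0, 0, 0], 1],
    [[-0.101, -0.217, 0.02], [0, 0, 0], 1],
    [[-0.101, -0.217, 0.02], [0, 0, 0], 1],
    [[-0.101, -0.217, 0.03], [0, 0, 0], 1],
    [[-0.101, -0.218, 0.027], [0, 0, 0], 1],
  ],
)

```text
clock: 2.4
position: [0.5364, -0.1264, 0.3804]
tool_rot: [3.141, 0.0, 2.731]
force: [0.7, -0.3, -0.4]
grip_width: 0.0854
```

Request:
carry_out(
  targets=[
    [[0, 0, 0], [0, 0, 0], 1],
    [[0, 0, 0], [0, 0, 0], 1],
  ],
)

```text
clock: 2.65
position: [0.5365, -0.1248, 0.3804]
tool_rot: [3.141, -0.0, 2.729]
force: [0.3, 1.2, -0.5]
grip_width: 0.0854
```

```bash
python3 - <<'E'
from go import *; from workcell import bot,imaging
import cv2,pickle
s=bot.observe(); f=imaging.grab_frame("wrist"); f["s"]=s; pickle.dump(f,open("w2.pkl","wb"))
f1=pickle.load(open("w1.pkl","rb"))
a=np.full((600,800,3),0,np.uint8)
Rt=R.from_euler("xyz",s["tool_rot"]).as_matrix()
pt=Rt.T@(np.array([.536,-.126,.124])-s["position"]); M=f["mount"]; q=f["mtx"]@(M[:3,:3].T@(pt-M[:3,3])); print(q[:2]/q[2], s["position"],np.degrees(s["tool_rot"]))
g=f["pixels"][120:270,220:420,::-1]; a[:300,:400]=cv2.resize(g,(400,300),interpolation=cv2.INTER_CUBIC) # 2x
g=f1["pixels"][120:220,130:397,::-1]; a[300:,:]=cv2.resize(g,(800,300),interpolation=cv2.INTER_CUBIC) # 3x
g=f["pixels"][130:205,270:370,::-1]; a[:300,400:]=cv2.resize(g,(400,300),interpolation=cv2.INTER_CUBIC) #4x
cv2.imwrite("pics/crop2.png",a)
E
```

```text
[315.577  199.8489] [ 0.5365 -0.1248  0.3804] [179.968   -0.0222 156.3875]
```

View pics/crop2.png

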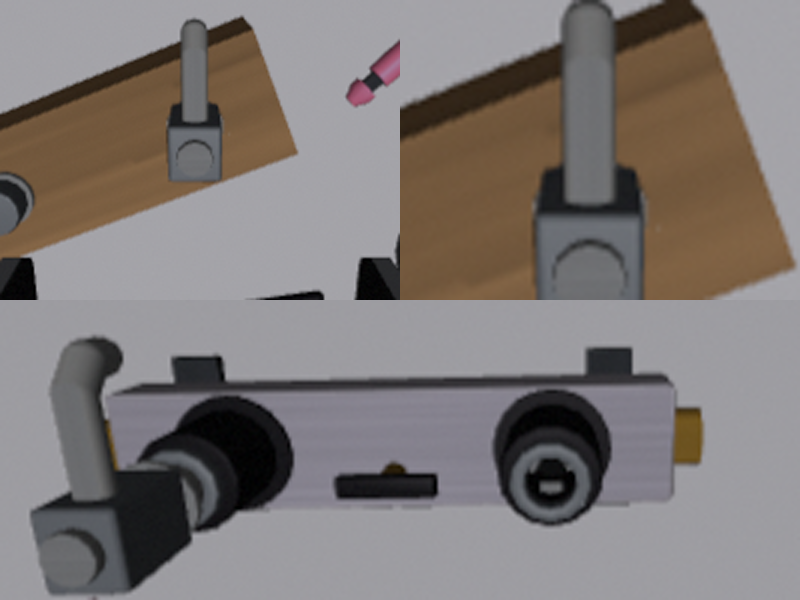

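```bash
cat > wr.py <<'E'
from go import *
import pickle
def back(fn,uv,z):
    f=pickle.load(open(fn,"rb")); s=f["s"]; r=R.from_euler("xyz",s["tool_rot"]); M=f["mount"]
    d=r.apply(M[:3,:3]@np.linalg.solve(f["mtx"],[*uv,1])); o=s["position"]+r.apply(M[:3,3]); return (o+d*(z-o[2])/d[2])[:2]
E
python3 - <<'E'
from wr import *
ang=lambda a,b:np.degrees(np.arctan2(*(b-a)[::-1]))
w=lambda x,y:(130+x/2.996,120+(y-300)/3); v=lambda x,y:(270+(x-400)/4,130+y/4)
m=back("w1.pkl",w(552,482),.094); fb=back("w1.pkl",w(71,557),.162); print("mouth",m,"fit",fb,ang(fb,m),np.linalg.norm(m-fb))
a,b=back("w1.pkl",w(112,396),.04),back("w1.pkl",w(668,384),.04); print("edge",ang(a,b),np.linalg.norm(a-b))
a,b=back("w1.pkl",w(320,507),.04),back("w1.pkl",w(672,500),.04); print("edge2",ang(a,b))
a,b=back("w1.pkl",w(33,513),.156),back("w1.pkl",w(112,500),.156); print("fit body",ang(a,b))
print("spare",back("w2.pkl",(317,198.6),.124))
a,b=back("w2.pkl",v(535,212),.118),back("w2.pkl",v(643,213.),.118); print("spare body",ang(a,b),np.linalg.norm(a-b))
from workcell import bot
s=bot.observe(); plan(s,[.5362,-.1257,.255],156.4)
E
```

```text
mouth [0.5248 0.2903] fit [0.4812 0.168 ] 70.37388984080299 0.129859277513344
edge 70.81300279726656 0.2229509603016013
edge2 70.77354710444851
fit body 79.05716056891971
spare [ 0.5354 -0.1244]
spare body 65.8580664169158 0.023395428829476938
at [ 0.5367 -0.1243  0.3805] [179.9615  -0.0123 156.4434] shift [-0.0006 -0.0061  0.502 ] turn [ 0.0002 -0.0001  0.0002] after-turn shift [-0.0005 -0.0058  0.5021]
```

Request:
carry_out(
  targets=[
    [[0.001, -0.003, 0.1], [0, 0, 0], 1],
    [[0, 0, 0.1], [0, 0, 0], 1],
    [[0, 0, 0.1], [0, 0, 0], 1],
    [[0, 0, 0.1], [0, 0, 0], 1],
    [[0, 0, 0.07], [0, 0, 0], 1],
    [[0, 0, 0.032], [0, 0, 0], 1],
    [[0, 0, 0], [0, 0, 0], 0.6],
    [[0, 0, 0], [0, 0, 0], 0.6],
  ],
  force=80,
)

```text
clock: 3.7
position: [0.5362, -0.1266, 0.2557]
tool_rot: [3.141, 0.001, 2.728]
force: [0.2, 0.1, 0.5]
grip_width: 0.052
```

Request:
carry_out(
  targets=[
    [[0, 0, 0], [0, 0, 0], 0.4],
    [[0, 0, 0], [0, 0, 0], 0.3],
    [[0, 0, 0], [0, 0, 0], 0.2],
    [[0, 0, 0], [0, 0, 0], 0.1],
    [[0, 0, 0], [0, 0, 0], 0],
    [[0, 0, 0], [0, 0, 0], 0],
    [[0, 0, 0], [0, 0, 0], 0],
    [[0, 0, 0], [0, 0, 0], 0],
  ],
  force=80,
)

```text
clock: 4.7
position: [0.5361, -0.1266, 0.2555]
tool_rot: [3.141, 0.001, 2.728]
force: [-0.7, 0.3, 7.5]
grip_width: 0.0234
```

Request:
carry_out(
  targets=[
    [[0, 0, -0.02], [0, 0, 0], 0],
    [[0, 0, -0.04], [0, 0, 0], 0],
    [[0, 0, -0.08], [0, 0, 0], 0],
    [[0, 0, -0.12], [0, 0, 0], 0],
    [[0, 0, -0.15], [0, 0, 0], 0],
    [[0, 0, -0.15], [0, 0, 0], 0],
    [[0, 0, -0.12], [0, 0, 0], 0],
    [[0, 0, -0.03], [0, 0, 0], 0],
  ],
)

```text
clock: 5.7
position: [0.5359, -0.1268, 0.4347]
tool_rot: [3.141, 0.003, 2.728]
force: [-0.5, -0.1, -2.8]
grip_width: 0.0231
```

Request:
carry_out(
  targets=[
    [[0, 0, 0], [0, 0, 0], 0],
    [[0, 0, 0], [0, 0, 0], 0],
    [[0, 0, 0], [0, 0, 0], 0],
  ],
)

```text
clock: 6.08
position: [0.5358, -0.1266, 0.4316]
tool_rot: [-3.141, -0.001, 2.728]
force: [-0.5, -0.2, -2.0]
grip_width: 0.0231
```

```bash
python3 - <<'E'
from go import *; from workcell import bot
s=bot.observe(); print(s["force"],s["moment"]); plan(s,[.525,.289,.433],160.6)
E
```

```text
[-0.4529 -0.2072 -2.029 ] [0.0653 0.0358 0.0127]
at [ 0.5358 -0.1266  0.4316] [-179.9707   -0.0791  156.3061] shift [ 0.7077  1.5049 -0.0055] turn [-0.0001 -0.0004 -0.0239] after-turn shift [ 0.593   1.5537 -0.0057]
```

Request:
carry_out(
  targets=[
    [[0, 0, 0], [0, 0, -0.024], 0],
    [[0.08, 0.2, 0], [0, 0, 0], 0],
    [[0.085, 0.23, 0], [0, 0, 0], 0],
    [[0.085, 0.23, 0], [0, 0, 0], 0],
    [[0.085, 0.23, 0], [0, 0, 0], 0],
    [[0.085, 0.23, 0], [0, 0, 0], 0],
    [[0.085, 0.22, 0], [0, 0, 0], 0],
    [[0.05, 0.13, 0], [0, 0, 0], 0],
  ],
)

```text
clock: 7.08
position: [0.5262, 0.2692, 0.4317]
tool_rot: [-3.141, -0.001, 2.806]
force: [0.4, -1.0, -0.9]
grip_width: 0.0232
```

Request:
carry_out(
  targets=[
    [[0.038, 0.084, 0], [0, 0, 0], 0],
    [[0, 0, 0], [0, 0, 0], 0],
    [[0, 0, 0], [0, 0, 0], 0],
    [[0, 0, 0], [0, 0, 0], 0],
  ],
)

```text
clock: 7.58
position: [0.5253, 0.2878, 0.4325]
tool_rot: [-3.141, 0.0, 2.802]
force: [-0.7, -0.3, -0.9]
grip_width: 0.0231
```

```bash
python3 - <<'E'
from go import *; from workcell import bot,imaging
import cv2,pickle
s=bot.observe(); print(s["force"],s["moment"]); plan(s,[.525,.289,.433],160.6)
d={n:imaging.grab_frame(n) for n in("scene","side","wrist")}; d["s"]=s; pickle.dump(d,open("f1.pkl","wb"))
c=lambda n,x,y,w,h,W,H: cv2.resize(d[n]["pixels"][y:y+h,x:x+w,::-1],(W,H),interpolation=cv2.INTER_CUBIC)
a=np.vstack([np.hstack([c("scene",345,75,100,125,400,500)[:500],c("side",180,70,100,125,400,500)])])
cv2.imwrite("pics/crop3.png",a); cv2.imwrite("pics/w3.png",d["wrist"]["pixels"][:,:,::-1])
E
```

```text
[-0.6702 -0.3222 -0.9481] [ 0.0226 -0.0217  0.0187]
at [0.5253 0.2878 0.4325] [-179.9851    0.0159  160.5277] shift [ 0.0027  0.004  -0.0018] turn [-0.0001  0.0001 -0.0004] after-turn shift [ 0.0027  0.004  -0.0018]
```

View pics/crop3.png

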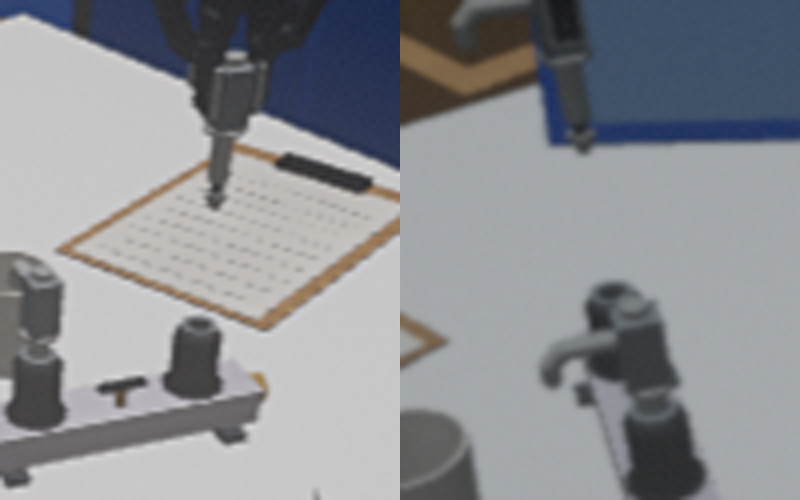

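```bash
python3 - <<'E'
from geo import *
np.set_printoptions(precision=4,suppress=True)
a=lambda x,y:(345+x/4,75+y/4); b=lambda x,y:(180+(x-400)/4,70+y/4)
print("tip",tri(a(213,206),b(583,149)),"mouth",tri(a(201,322),b(612,289)))
print("stemtop",tri(a(226,132),b(567,55)))
E
```

```text
tip [0.5246 0.2881 0.19  ] mouth [0.526  0.2897 0.0937]
stemtop [0.5266 0.2892 0.2462]
```

The crop shows the tap hanging upright, with its tip at (213,206) and (583,149), its spout parallel to the fitted tap's spout, and its tip within 2 mm of the mouth axis. I'll correct by about 1.3 mm and descend.

Request:
carry_out(
  targets=[
    [[-0.002, 0.005, 0], [0, 0, 0], 0],
    [[0, 0, 0.08], [0, 0, 0], 0],
    [[0, 0, 0.1], [0, 0, 0], 0],
    [[0, 0, 0.1], [0, 0, 0], 0],
    [[0, 0, 0.05], [0, 0, 0], 0],
    [[0, 0, 0.02], [0, 0, 0], 0],
    [[0, 0, 0], [0, 0, 0], 0],
    [[0, 0, 0], [0, 0, 0], 0],
  ],
)

```text
clock: 8.72
position: [0.526, 0.2902, 0.3457]
tool_rot: [3.141, 0.001, 2.803]
force: [-0.1, -0.2, -1.4]
grip_width: 0.023
```

Request:
carry_out(
  targets=[
    [[0, 0, 0.01], [0, 0, 0], 0],
    [[0, 0, 0.01], [0, 0, 0], 0],
    [[0, 0, 0.01], [0, 0, 0], 0],
    [[0, 0, 0.01], [0, 0, 0], 0],
  ],
)

```text
clock: 9.22
position: [0.5258, 0.2901, 0.3347]
tool_rot: [-3.142, -0.0, 2.804]
force: [0.6, -0.5, -1.6]
grip_width: 0.0232
```

Request:
carry_out(
  targets=[
    [[0, 0, 0.01], [0, 0, 0], 0],
    [[0, 0, 0.01], [0, 0, 0], 0],
    [[0, 0, 0], [0, 0, 0], 0],
  ],
)

```text
clock: 9.6
position: [0.5258, 0.29, 0.3297]
tool_rot: [-3.141, -0.0, 2.803]
force: [0.2, -1.7, -0.7]
grip_width: 0.0229
```

Request:
carry_out(
  targets=[
    [[0, 0, 0.01], [0, 0, 0], 0],
    [[0, 0, 0.01], [0, 0, 0], 0],
    [[0, 0, 0], [0, 0, 0], 0],
  ],
)

```text
clock: 9.98
position: [0.5258, 0.29, 0.3246]
tool_rot: [-3.141, -0.0, 2.803]
force: [0.1, -1.1, -1.8]
grip_width: 0.0232
```

Request:
carry_out(
  targets=[
    [[0, 0, 0.01], [0, 0, 0], 0],
    [[0, 0, 0.01], [0, 0, 0], 0],
    [[0, 0, 0], [0, 0, 0], 0],
  ],
)

```text
clock: 10.35
position: [0.5258, 0.29, 0.3196]
tool_rot: [-3.141, -0.0, 2.803]
force: [-0.4, -3.2, -3.0]
grip_width: 0.0226
```

```bash
python3 - <<'E'
from workcell import bot
s=bot.observe(); print(s["position"],s["force"],s["moment"])
E
```

```text
[0.52576696 0.29000508 0.31963583] [-0.39697769 -3.23121142 -2.95085264] [-0.57241197  0.12094221  0.06236748]
```

Request:
carry_out(
  targets=[
    [[-0.001, -0.003, 0], [0, 0, 0], 0],
    [[0, 0, 0], [0, 0, 0], 0],
  ],
)

```text
clock: 10.6
position: [0.5258, 0.2894, 0.3201]
tool_rot: [3.141, 0.0, 2.804]
force: [-0.8, -0.6, -2.1]
grip_width: 0.023
```

Request:
carry_out(
  targets=[
    [[0, 0, 0.008], [0, 0, 0], 0],
    [[0, 0, 0], [0, 0, 0], 0],
  ],
)

```text
clock: 10.85
position: [0.5258, 0.2894, 0.3178]
tool_rot: [3.142, 0.0, 2.804]
force: [0.2, -0.8, -1.4]
grip_width: 0.0231
```

```bash
python3 - <<'E'
from workcell import bot
s=bot.observe(); print(s["position"],s["force"],s["moment"])
E
```

```text
[0.52580227 0.28936087 0.3178446 ] [ 0.15774581 -0.83915166 -1.37216865] [0.00385468 0.03961809 0.02874197]
```

Request:
carry_out(
  targets=[
    [[0, 0, 0.006], [0, 0, 0], 0],
    [[0, 0, 0.006], [0, 0, 0], 0],
    [[0, 0, 0], [0, 0, 0], 0],
  ],
)

```text
clock: 11.22
position: [0.5258, 0.2893, 0.3148]
tool_rot: [-3.141, -0.0, 2.803]
force: [-1.2, 0.5, -0.9]
grip_width: 0.0231
```

Request:
carry_out(
  targets=[
    [[0, 0, 0.006], [0, 0, 0], 0],
    [[0, 0, 0.006], [0, 0, 0], 0],
    [[0, 0, 0], [0, 0, 0], 0],
  ],
)

```text
clock: 11.6
position: [0.5258, 0.2893, 0.3119]
tool_rot: [3.141, 0.0, 2.804]
force: [0.8, 0.2, 0.5]
grip_width: 0.0233
```

Request:
carry_out(
  targets=[
    [[0, 0, 0.006], [0, 0, 0], 0],
    [[0, 0, 0.006], [0, 0, 0], 0],
    [[0, 0, 0], [0, 0, 0], 0],
  ],
)

```text
clock: 11.98
position: [0.5257, 0.2892, 0.3086]
tool_rot: [-3.141, -0.0, 2.803]
force: [0.5, 0.6, -3.0]
grip_width: 0.023
```

Request:
carry_out(
  targets=[
    [[0, 0, 0.006], [0, 0, 0], 0],
    [[0, 0, 0], [0, 0, 0], 0],
  ],
)

```text
clock: 12.22
position: [0.5258, 0.2892, 0.3073]
tool_rot: [-3.141, -0.0, 2.803]
force: [-0.3, 0.2, -1.9]
grip_width: 0.0233
```

Request:
carry_out(
  targets=[
    [[0, 0, 0.006], [0, 0, 0], 0],
    [[0, 0, 0.006], [0, 0, 0], 0],
    [[0, 0, 0], [0, 0, 0], 0],
  ],
)

```text
clock: 12.6
position: [0.5258, 0.2893, 0.3043]
tool_rot: [-3.141, -0.0, 2.804]
force: [-0.2, -0.8, -1.4]
grip_width: 0.0232
```

Request:
carry_out(
  targets=[
    [[0, 0, 0.006], [0, 0, 0], 0],
    [[0, 0, 0.006], [0, 0, 0], 0],
    [[0, 0, 0], [0, 0, 0], 0],
  ],
)

```text
clock: 12.98
position: [0.5257, 0.2893, 0.3012]
tool_rot: [-3.141, -0.0, 2.804]
force: [-0.3, 0.1, -2.1]
grip_width: 0.0229
```

Request:
carry_out(
  targets=[
    [[0, 0, 0.006], [0, 0, 0], 0],
    [[0, 0, 0], [0, 0, 0], 0],
  ],
)

```text
clock: 13.22
position: [0.5258, 0.2893, 0.3]
tool_rot: [3.142, 0.0, 2.803]
force: [-0.8, -0.3, 1.9]
grip_width: 0.0228
```

Request:
carry_out(
  targets=[
    [[0, 0, 0.006], [0, 0, 0], 0],
    [[0, 0, 0], [0, 0, 0], 0],
  ],
)

```text
clock: 13.48
position: [0.5258, 0.2893, 0.2987]
tool_rot: [3.141, 0.0, 2.804]
force: [-1.2, -0.7, 6.7]
grip_width: 0.023
```

Request:
carry_out(
  targets=[
    [[0, 0, 0.002], [0, 0, 0], 0],
    [[0, 0, 0], [0, 0, 0], 0],
    [[0, 0, 0], [0, 0, 0], 0],
  ],
)

```text
clock: 13.85
position: [0.5259, 0.2893, 0.2984]
tool_rot: [3.141, 0.0, 2.803]
force: [-2.9, -1.3, 8.4]
grip_width: 0.0233
```

Request:
carry_out(
  targets=[
    [[0, 0, 0.002], [0, 0, 0], 0],
    [[0, 0, 0], [0, 0, 0], 0],
    [[0, 0, 0], [0, 0, 0], 0],
  ],
)

```text
clock: 14.22
position: [0.5259, 0.2893, 0.2983]
tool_rot: [3.141, 0.001, 2.803]
force: [-3.8, -2.1, 14.7]
grip_width: 0.0233
```

Request:
carry_out(
  targets=[
    [[0, 0, 0], [0, 0, 0], 0],
    [[0, 0, 0], [0, 0, 0], 0],
    [[0, 0, 0], [0, 0, 0], 0],
  ],
)

```text
clock: 14.6
position: [0.5259, 0.2892, 0.2982]
tool_rot: [3.141, 0.0, 2.803]
force: [-3.6, -1.7, 14.9]
grip_width: 0.0232
```

```bash
python3 - <<'E'
from go import *; from workcell import bot,imaging
import cv2,pickle
s=bot.observe(); print(s["position"],s["force"],s["moment"])
d={n:imaging.grab_frame(n) for n in("scene","side")}; pickle.dump(d,open("f2.pkl","wb"))
c=lambda n,x,y: cv2.resize(d[n]["pixels"][y:y+83,x:x+66,::-1],(400,500),interpolation=cv2.INTER_CUBIC)
cv2.imwrite("pics/crop4.png",np.hstack([c("scene",365,105),c("side",195,90)]))
E
```

```text
[0.5259 0.2892 0.2982] [-3.5789 -1.7099 14.9088] [-0.6526  1.1116  0.0178]
```

View pics/crop4.png

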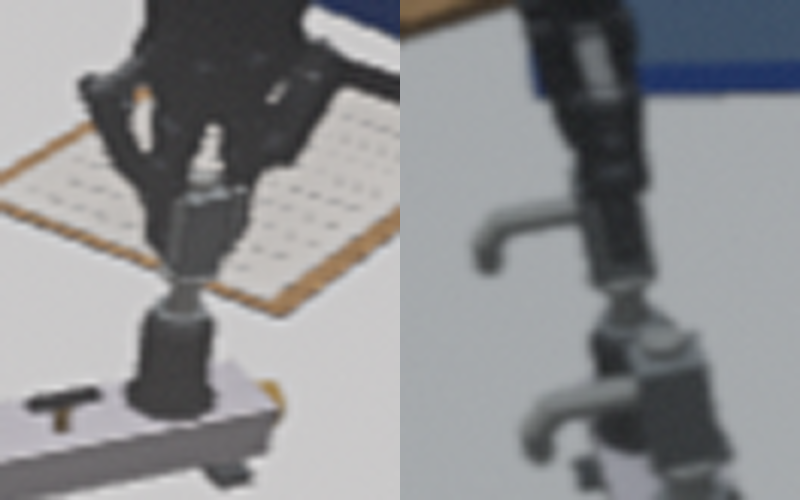

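Request:
carry_out(
  targets=[
    [[0.002, -0.002, 0], [0, 0, 0], 0],
    [[0, 0, 0], [0, 0, 0], 0],
    [[0, 0, 0], [0, 0, 0], 0],
  ],
)

```text
clock: 15.08
position: [0.5255, 0.2891, 0.2983]
tool_rot: [3.14, 0.001, 2.803]
force: [-1.7, -1.0, 12.3]
grip_width: 0.0232
```

```bash
python3 - <<'E'
from workcell import bot
s=bot.observe(); print(s["position"],s["force"],s["moment"])
E
```

```text
[0.52553004 0.28909189 0.29830283] [-1.74091899 -1.01243814 12.28350222] [-0.2591354   0.56865973  0.01316915]
```

Request:
carry_out(
  targets=[
    [[0, 0, -0.004], [0, 0, 0], 0],
    [[0, 0, -0.004], [0, 0, 0], 0],
    [[0, 0, 0], [0, 0, 0], 0],
  ],
)

```text
clock: 15.45
position: [0.5254, 0.2891, 0.2997]
tool_rot: [3.141, 0.001, 2.803]
force: [1.1, 0.9, 3.9]
grip_width: 0.0231
```

Request:
carry_out(
  targets=[
    [[0, 0, -0.004], [0, 0, 0], 0],
    [[0, 0, -0.004], [0, 0, 0], 0],
    [[0, 0, 0], [0, 0, 0], 0],
  ],
)

```text
clock: 15.82
position: [0.525, 0.2888, 0.3012]
tool_rot: [-3.141, -0.0, 2.803]
force: [-0.4, -0.5, -1.5]
grip_width: 0.0228
```

Request:
carry_out(
  targets=[
    [[0, 0, -0.002], [0, 0, 0], 0],
    [[0, 0, 0], [0, 0, 0], 0],
  ],
)

```text
clock: 16.08
position: [0.5251, 0.2889, 0.3019]
tool_rot: [-3.141, -0.0, 2.803]
force: [-0.3, 0.0, -1.4]
grip_width: 0.023
```

Request:
carry_out(
  targets=[
    [[0, 0, -0.002], [0, 0, 0], 0],
    [[0, 0, 0], [0, 0, 0], 0],
  ],
)

```text
clock: 16.32
position: [0.5252, 0.289, 0.3025]
tool_rot: [3.142, 0.0, 2.804]
force: [0.3, 1.3, -1.8]
grip_width: 0.0228
```

Request:
carry_out(
  targets=[
    [[0, 0, -0.002], [0, 0, 0], 0],
    [[0, 0, 0], [0, 0, 0], 0],
  ],
)

```text
clock: 16.58
position: [0.5252, 0.289, 0.303]
tool_rot: [3.142, 0.0, 2.804]
force: [-0.6, 0.5, -2.3]
grip_width: 0.0232
```

Request:
carry_out(
  targets=[
    [[0, 0, -0.002], [0, 0, 0], 0],
    [[0, 0, 0], [0, 0, 0], 0],
  ],
)

```text
clock: 16.82
position: [0.5251, 0.289, 0.3032]
tool_rot: [-3.141, -0.0, 2.804]
force: [0.5, 1.6, -8.4]
grip_width: 0.0234
```

Request:
carry_out(
  targets=[
    [[0, 0, -0.0016], [0, 0, 0], 0],
    [[0, 0, 0], [0, 0, 0], 0],
  ],
)

```text
clock: 17.08
position: [0.525, 0.2889, 0.3033]
tool_rot: [-3.141, -0.0, 2.804]
force: [2.7, 1.8, -19.0]
grip_width: 0.023
```

Request:
carry_out(
  targets=[
    [[0, 0, 0.0007], [0, 0, 0], 0],
    [[0, 0, 0], [0, 0, 0], 0],
  ],
)

```text
clock: 17.32
position: [0.525, 0.2889, 0.3034]
tool_rot: [-3.141, -0.0, 2.804]
force: [1.9, 2.4, -20.6]
grip_width: 0.0228
```

Request:
carry_out(
  targets=[
    [[0, 0, 0.0012], [0, 0, 0], 0],
  ],
)

```text
clock: 17.45
position: [0.5251, 0.2889, 0.3033]
tool_rot: [-3.141, -0.0, 2.803]
force: [0.5, 2.1, -16.0]
grip_width: 0.0235
```

Request:
carry_out(
  targets=[
    [[0, 0, 0.0004], [0, 0, 0], 0],
  ],
)

```text
clock: 17.58
position: [0.5251, 0.2889, 0.3033]
tool_rot: [-3.141, -0.0, 2.803]
force: [0.7, 1.9, -16.0]
grip_width: 0.023
```

Request:
carry_out(
  targets=[
    [[0, 0, 0], [0, 0, 0], 0],
  ],
)

```text
clock: 17.7
position: [0.5251, 0.2889, 0.3033]
tool_rot: [-3.141, -0.0, 2.803]
force: [-0.3, 1.1, -16.2]
grip_width: 0.0233
```

Request:
carry_out(
  targets=[
    [[0, 0, 0], [0, 0, 0], 0],
  ],
)

```text
clock: 17.82
position: [0.5251, 0.2889, 0.3033]
tool_rot: [-3.141, -0.0, 2.803]
force: [1.0, 1.6, -15.7]
grip_width: 0.0231
```

Request:
carry_out(
  targets=[
    [[0, 0, 0], [0, 0, 0], 0],
  ],
)

```text
clock: 17.95
position: [0.5251, 0.2889, 0.3033]
tool_rot: [-3.141, -0.0, 2.803]
force: [-0.5, 0.9, -16.5]
grip_width: 0.0234
```

Request:
carry_out(
  targets=[
    [[0, 0, 0.0006], [0, 0, 0], 0],
  ],
)

```text
clock: 18.08
position: [0.5252, 0.2889, 0.3032]
tool_rot: [-3.142, -0.0, 2.803]
force: [0.5, 0.8, -12.3]
grip_width: 0.0233
```

Request:
carry_out(
  targets=[
    [[0, 0, 0], [0, 0, 0], 0],
  ],
)

```text
clock: 18.2
position: [0.5251, 0.289, 0.3032]
tool_rot: [-3.142, -0.0, 2.804]
force: [0.1, 0.2, -13.4]
grip_width: 0.0231
```

Request:
carry_out(
  targets=[
    [[0, 0, 0], [0, 0, 0], 0],
    [[0, 0, 0], [0, 0, 0], 0],
  ],
)

```text
clock: 18.45
position: [0.5252, 0.289, 0.3032]
tool_rot: [3.142, 0.0, 2.803]
force: [-0.6, 0.2, -11.8]
grip_width: 0.023
```

Request:
carry_out(
  targets=[
    [[0, 0, 0], [0, 0, 0], 0],
    [[0, 0, 0], [0, 0, 0], 0],
  ],
)

```text
clock: 18.7
position: [0.5252, 0.289, 0.3032]
tool_rot: [3.142, 0.0, 2.803]
force: [-0.4, 0.3, -10.8]
grip_width: 0.0232
```

The tap is locked: the hard stop came 4.7 mm above home and held through the tug. I'll lower it to unloaded, then release.

Request:
carry_out(
  targets=[
    [[0, 0, 0.004], [0, 0, 0], 0],
    [[0, 0, 0.004], [0, 0, 0], 0],
    [[0, 0, 0.004], [0, 0, 0], 0],
    [[0, 0, 0], [0, 0, 0], 0],
  ],
)

```text
clock: 19.2
position: [0.5253, 0.2891, 0.3004]
tool_rot: [3.141, 0.001, 2.804]
force: [-0.2, 1.0, 1.1]
grip_width: 0.0233
```

Request:
carry_out(
  targets=[
    [[0, 0, 0], [0, 0, 0], 0.35],
    [[0, 0, 0], [0, 0, 0], 0.45],
    [[0, 0, 0], [0, 0, 0], 0.6],
    [[0, 0, 0], [0, 0, 0], 0.6],
    [[0, 0, 0], [0, 0, 0], 0.6],
  ],
  force=20,
)

```text
clock: 19.82
position: [0.5252, 0.289, 0.3001]
tool_rot: [-3.142, 0.0, 2.804]
force: [-0.3, -0.3, -0.1]
grip_width: 0.0513
```

Free of the tap (force 0, opening 51 mm). Retreating straight up.

Request:
carry_out(
  targets=[
    [[0, 0, -0.02], [0, 0, 0], 0.6],
    [[0, 0, -0.06], [0, 0, 0], 0.6],
    [[0, 0, -0.1], [0, 0, 0], 0.6],
    [[0, 0, -0.15], [0, 0, 0], 0.6],
    [[0, 0, -0.15], [0, 0, 0], 0.6],
    [[0, 0, -0.1], [0, 0, 0], 0.6],
    [[0, 0, 0], [0, 0, 0], 0.6],
    [[0, 0, 0], [0, 0, 0], 0.6],
  ],
)

```text
clock: 20.82
position: [0.525, 0.2889, 0.4451]
tool_rot: [-3.141, -0.0, 2.804]
force: [0.6, 0.6, 0.2]
grip_width: 0.0511
```

```bash
python3 - <<'E'
from go import *; from workcell import bot,imaging
import cv2
s=bot.observe(); print(s["clock"],s["position"],s["force"])
d={n:imaging.grab_frame(n) for n in("scene","side")}
c=lambda n,x,y: cv2.resize(d[n]["pixels"][y:y+83,x:x+66,::-1],(400,500),interpolation=cv2.INTER_CUBIC)
top=np.hstack([c("scene",345,105),c("side",195,90)])
cv2.imwrite("pics/crop5.png",top)
E
```

```text
20.825 [0.525  0.2889 0.4451] [0.6455 0.588  0.2229]
```

View pics/crop5.png

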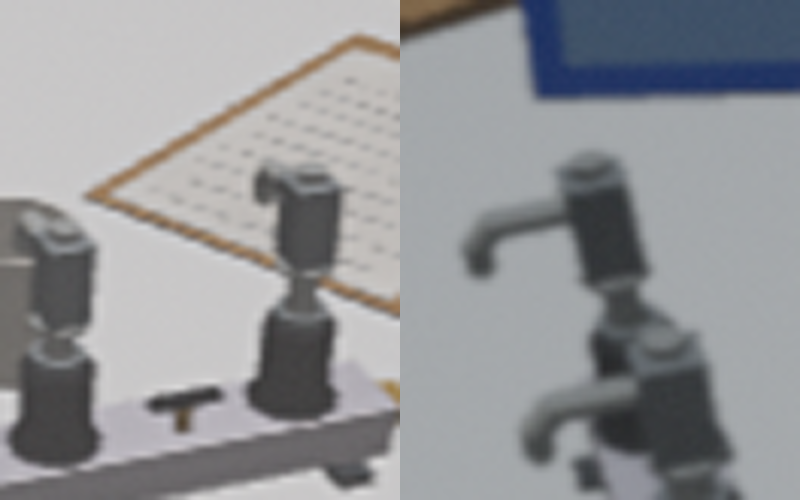

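The tap stands upright in the outlet, with its button at (305,168) and (592,158). Its spout is parallel to the fitted tap's, and the gripper is clear.

```bash
python3 - <<'E'
from geo import *
print(tri((395.3,132.9),(226.7,116.2)))
from workcell import job
print(job.job_done())
E
```

```text
[0.52064339 0.28363432 0.16977576]
the job is handed in; nothing more can be done
None
```

The spare tap is locked in the open outlet with its spout parallel to the fitted tap's. I handed the job in at about 21 s.

- **Pressing home:** The seat pushed back at about 4 N/mm over roughly 2.6 mm, then stopped hard. I held the tap down with about 15–17 N for roughly half a second. The teeth were not clearly felt on the way in, so the proof that it locked is the tug.
- **Tug:** The tap lifted about 4.7 mm from home and then stopped hard, as a locked tap should. The first pull overshot: the wrist read up to 20.6 N, about 18.6 N on the tap after its 2 N weight, close to the 20 N teeth limit. I backed off to about 14 N for half a second, then about 9–11 N for another 0.6 s. The tap stayed locked throughout, and only after that did I lower it to unloaded and let go.
- **Last look:** The gripper was clear with no force on the wrist. My last measurement put the tap's button at (0.521, 0.284, 0.170). That is about 7 mm from the bore axis I measured at (0.525, 0.289), so the two disagree; I put it down to rough pixel reading or a slight lean in the loose bore. I did not check the other objects in a last picture, but the arm touched none of them as far as the forces showed.

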